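# Latch the loose tray in the gauge locker and snap its door shut

## Task

The tray in the small grey steel locker was shut away without being latched. Pull the locker's door open through its roller catch, press the tray fully home so that it latches and stays in when you let go, then push the door shut until the catch snaps it fully closed. Leave the other things on the bench where they are.

Things in the scene. Friction and masses are not known exactly. Their poses are not given: they have to be found in the camera images.
- locker: small grey sheet-steel locker fixed to the bench, 140 deep x 220 wide x 115 high mm without its door. Origin: centre of its underside; x to its back, y to its left (hinge side), z up. Its open front is its plane x = -70 mm, all covered by the door. Inside: the catch at the right, the tray left of it
- locker_door (a joint): door angle, rad: 0 fully shut, grows opening, stop 1.35. The door is a pan 42 mm deep, 220 wide, 115 high, hinged upright on the locker's left front edge; turns clockwise from above to open. The roller catch holds it shut: about 11 N at the handle pulls it through. Closing, it meets the roller at 0.07 rad, needs up to 13 N there until 0.03, then snaps shut. Else it moves easily and stays put
- door_hinge (a point): point on the door's hinge axis, 58 mm above the bench
- door_handle (a point): grip point of the handle, an upright steel bar 10 mm thick, 48 to 118 mm above the bench, its centre 36 mm in front of the door's flat front, with a 10 mm post to the door at each end. The point: on the bar's centre line, 91 mm above the bench, 150 mm from the hinge along the door's width. Frame turns with the door: x from its front to its inside, y along its width to the hinge
- door_push (a point): point on the flat front face of the door, 185 mm from the hinge along its width (right of the handle), 91 mm above the bench: a good place for the last push shut. Frame as for the handle; it turns with the door
- locker_tray (a joint): tray travel into the locker, m: 0 loose and standing out; about 0.011 latched; 0.0168 at its stop. The aluminium tray, 140 mm wide, slides straight in (locker's +x) against a spring of 4 to 5 N. Pressed to its stop and let go, it comes back 6 mm and stays latched; pressed to the stop and let go once more, it is released and springs out, fully after 2 s
- tray_pad (a point): centre of the front face of the tray's black push pad, an upright plate 48 wide x 28 high mm, 84 mm above the bench, in front of the tray: 34 mm in front of the locker's front plane when loose, 23 mm latched, 17 mm at the stop. Hidden by the door while that is shut. Axes as the locker's
- oil: white needle oil bottle with a red collar, 46 dia x 110 high mm, standing; origin: centre of its underside
- loupe: black and white eye loupe, 39 dia x 40 high mm, standing; origin: centre of its underside
- pad: red and black ink pad box, 59x70x19 mm; origin: centre of its underside
- jar_a: small brown jar with a dark lid, 38 dia x 55 high mm, standing; origin: centre of its underside
- jar_b: small brown jar with a white lid, 38 dia x 55 high mm, standing; origin: centre of its underside

How it is judged:
On the way, in this order (a step that is already met when the one before it is completed fails the run):
1. the door is pulled open (value of joint locker_door above 0.6 rad), for 0.2 s.
2. with the door open the tray has been let go and stays latched (value of joint locker_tray between 0.0095 and 0.013 m and value of joint locker_door above 0.3 rad and contact force between locker_tray and the arm below 0.3 N and contact force between locker_tray and the fingers below 0.3 N), for 0.4 s.
3. the door has snapped fully shut over the latched tray (value of joint locker_tray between 0.0095 and 0.013 m and value of joint locker_door below 0.012 rad), for 0.2 s.
At the end, for the whole second after the job is handed in: the tray is latched (its travel between 9.5 and 13 mm), the door is fully shut in its catch (within 0.012 rad) and at rest (all of step 3 and velocity of joint locker_door between -0.02 and 0.02 rad/s); the robot touches nothing.
It fails at once if another thing on the bench was knocked over or shifted by more than 30 mm (distance of any of oil, loupe, pad, jar_a, jar_b from where it was at the start of the episode above 0.03 m or angle between any of oil, loupe, pad, jar_a, jar_b's own z axis and vertical above 0.5 rad).
It also fails if it takes over 66 s, if anything falls off the work surface, if the arm or the gripper's body presses on something with over 40 N, if the wrist force passes 120 N, or if a joint passes its speed limit or range.

## Robot

A 7-joint arm with a two-finger parallel gripper is mounted at the origin on a cart in front of the work surface, level with it; the furniture and walls round the work are solid. World frame = base frame: x ahead of the robot, y to its left, z up, the work surface at z = 0. Lengths are in m, angles in rad, forces in N, time in s.
With the tool pointing down it reaches from about 0.425 to 0.975 m from the base axis. Payload 16.7 kg.
Tool frame: the origin (TCP) lies on the centre line of the jaws, within the pads' length; the fingertips stand 8 mm ahead of it and the grasp point (between the pads) lies 11 mm behind it; z points along the fingers, y is the line along which they close (so a half turn about z gives the same grasp; the last joint's range is limited). The gripper opens to 85 mm and grips with 20 to 120 N. Pads are 22 mm wide; open, the fingers measure 114 mm over their backs; the gripper's body (76 mm by 85 mm) begins 54 mm behind the grasp point. The pads swing forward as they close: fully open they stand 13 mm farther back than shut.
Start: joints at [0.979, 0.426, 0.074, 1.606, -0.034, 1.111, -0.067], TCP at [0.289, -0.61, 0.205] pointing down, gripper open.
Joint ranges: [-2.85, 2.85], [-0.5, 2.14], [-1.23, 1.37], [0.21, 2.46], [-1.02, 4.16], [0.16, 2.05], [-2.73, 2.73]. Speed limits (rad/s): [1.89, 1.89, 2.39, 2.39, 3.01, 3.01, 3.01].

## Interface

Orientations are given as a rotation vector (axis times angle).
In Python, from cell import manip, viewer gives the robot as it stands. The module is installed in compiled form; this text tells all that it offers.
- The arm moves only by the shell command python3 -m crank 'ROWS' [FORCE]. ROWS is text: rows parted by semicolons, each of 7 numbers parted by spaces: the closure, from 0 (fully open) to 1 (shut), then the shift along the tool's x, y, z in m, then the turn, a rotation vector about the tool's x, y, z in rad. A call has exactly 10 rows; each row is the pose to reach, as a shift and turn from the pose commanded when the call began, along the tool's axes at that moment; what a row does not reach only later rows make up. A row lasts 1/8 s, in which the tool goes at most 62.5 mm and 10.7 degrees, less where a joint would pass 70% of its speed; a pose out of reach is approached as far as the arm can. A call with a gripper value outside its range is refused whole. The fingers move at their own pace and stop on an object; FORCE is the grip in N (left out, the last holds). Time passes only in rows, so rows that repeat a pose let the fingers close, or fill a call up. It gives the time, the measured TCP pose, the force, the opening and the grip force at its end, in the units of the state.
- manip.read_state(): the state, without advancing time (a new reading comes with each control period).
- viewer.snapshot(name): name is "scene" or "top" or "wrist"; returns the picture (480x640x3 uint8, red, green, blue); there is no depth.
- viewer.camera_params(name): a dict with "mtx" (3x3 intrinsics, pixels), "R" (3x3) and "t" (3): a world point X has camera coordinates R X + t; the wrist camera has in their place "tool_from_camera" (4x4, takes a point from camera to tool coordinates, whose origin is the TCP and whose axes are the flange's). Camera axes: x right, y down, z forward; pixel columns grow to the right and rows downward; lengths in m; the calibration is good to about 2 mm. A picture is of the moment at which its call begins: read the wrist's pose just before it. camera_params takes no time and is no camera call.
- manip.hand_in(): hands the job in; it is judged then, once.
The state is a dict: "time": time; "joints": joint angles; "qd": joint speeds; "joint_torque": joint torques, N m; "tcp_pos": TCP position; "tool_rot": TCP orientation; "force": force on the tool from outside, world axes, zero at the start; "ft_torque": the same for the moment, N m; "width": finger opening in m; "gripper_force": force on a finger pad.
Only numpy, scipy, OpenCV 4.12 (cv2) and the standard library are available. Lean on these libraries where they do the work, as an engineer would, in place of code of your own. Each camera call takes 0.05 s, during which the arm holds its last target. There are 200 camera calls.

## Working session

There is one attempt and no reset: what is moved stays moved. The work goes in short steps, Python scripts to look and compute and a shell command to move; the robot and the scene stay as the last step left them, time stands still between calls to the robot, and variables do not carry over. Pictures are saved under pics/ and viewed, at most 10 in all, crops included, and the job is handed in when it is done.

```bash
mkdir -p pics; cat > h.py <<'E'
import numpy as np, cv2
from cell import manip, viewer
from scipy.spatial.transform import Rotation as Ro
def snap(n,f):
    s=manip.read_state(); im=viewer.snapshot(n); cv2.imwrite('pics/'+f,im[:,:,::-1]); return s,im
def ray(n,uv,s=None):
    c=viewer.camera_params(n); d=np.linalg.inv(c['mtx'])@[uv[0],uv[1],1]
    if 'R' in c: o=-c['R'].T@c['t']; d=c['R'].T@d
    else:
        T=np.eye(4);T[:3,:3]=Ro.from_rotvec(s['tool_rot']).as_matrix();T[:3,3]=s['tcp_pos'];T=T@c['tool_from_camera'];o=T[:3,3];d=T[:3,:3]@d
    return o,d/np.linalg.norm(d)
def plane(n,uv,z,s=None):
    o,d=ray(n,uv,s); return o+d*(z-o[2])/d[2]
def tri(a,b):
    (o,d),(p,e)=a,b; k=np.linalg.lstsq(np.c_[d,-e],p-o,rcond=None)[0]; x,y=o+k[0]*d,p+k[1]*e; return (x+y)/2,np.linalg.norm(x-y)
E
python3 - <<'E'
from h import *
s,_=snap('scene','s.png');snap('top','t.png')
print(s['tcp_pos'],s['tool_rot'],s['time'])
for n in('scene','top'):
    c=viewer.camera_params(n);print(n,-c['R'].T@c['t'],c['mtx'],c['R'])
print(viewer.camera_params('wrist'))
E
```

```text
[ 0.28903835 -0.60948816  0.20419563] [-3.06369081e+00 -6.89666371e-01  5.66289903e-04] 0.0
scene [-0.39612793  0.57962913  0.83338327] [[551.3739515    0.         318.84025523]
 [  0.         551.3739515  231.18431749]
 [  0.           0.           1.        ]] [[-0.60815413 -0.79365557 -0.01610557]
 [-0.41415545  0.33453268 -0.84650053]
 [ 0.6772177  -0.50813258 -0.53214421]]
top [ 0.42569648 -0.1206941   1.15755031] [[450.51840822   0.         319.60770197]
 [  0.         450.51840822 238.99360126]
 [  0.           0.           1.        ]] [[-0.01226604 -0.99955087 -0.02734244]
 [-0.99413678  0.01512837 -0.10706631]
 [ 0.10743187  0.02586885 -0.99387585]]
{'mtx': array([[375.73123669,   0.        , 321.36599746],
       [  0.        , 375.73123669, 232.97623515],
       [  0.        ,   0.        ,   1.        ]]), 'tool_from_camera': array([[-9.24185436e-04, -9.56890292e-01, -2.90448129e-01,
         7.38146947e-02],
       [ 9.99998798e-01, -1.24587055e-03,  9.22633290e-04,
         2.57141358e-04],
       [-1.24471961e-03, -2.90446927e-01,  9.56890293e-01,
        -1.68756547e-01],
       [ 0.00000000e+00,  0.00000000e+00,  0.00000000e+00,
         1.00000000e+00]])}
```

View pics/s.png

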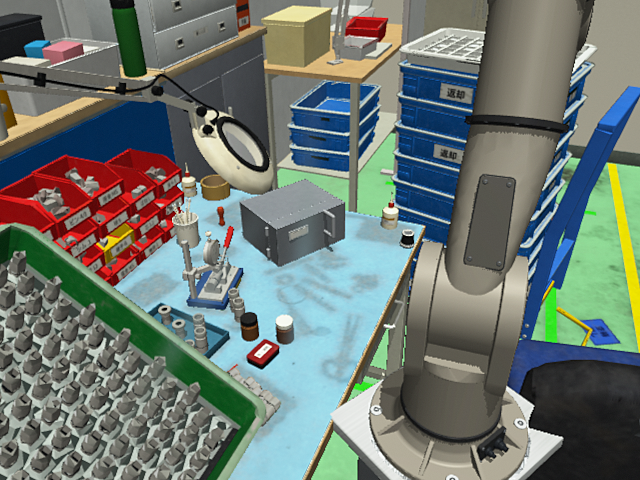

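View pics/t.png

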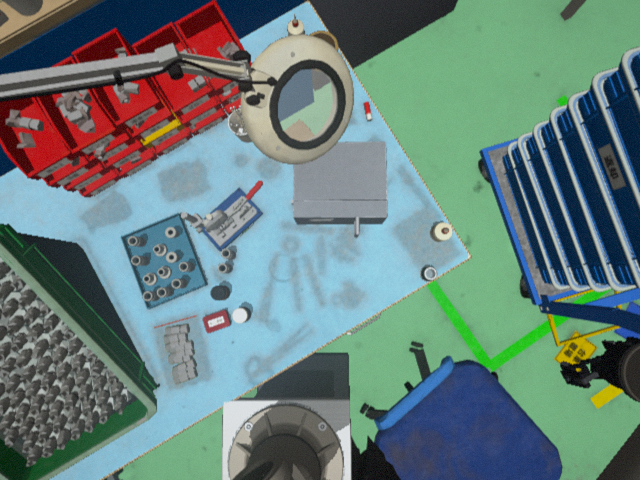

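The scene view shows the grey locker at about (240-345, 180-262) with its handle near (330,230). In the top view it is at (293-387, 141-222), handle near (357,228). The lamp hangs behind it, the oil and loupe stand to the right of the door. I'll enlarge both views.

```bash
python3 - <<'E'
import cv2,numpy as np
a=cv2.imread('pics/s.png')[170:280,230:360];b=cv2.imread('pics/t.png')[130:250,280:410]
f=lambda i:cv2.resize(i,(390,360) ,interpolation=cv2.INTER_CUBIC)
a=cv2.copyMakeBorder(a,0,10,0,0,0)
cv2.imwrite('pics/c.png',np.hstack([f(a),f(b)]))
E
```

```text
(no output)
```

View pics/c.png

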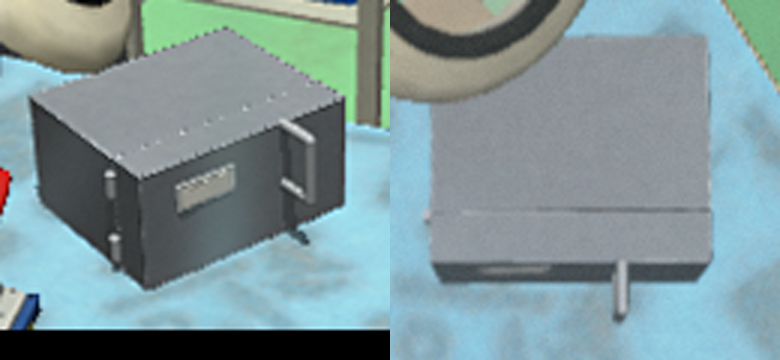

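The crop gives sharp door corners, the seam and the handle bar ends. I'll triangulate those.

```bash
python3 - <<'E'
from h import *
P={'FLt':((276.3,229),(294.3,217.3)),'FRt':((344.7,202.3),(387.3,217.3)),'FLb':((280,266.7),(296.5,223.7)),'FRb':((344.7,238.3),(382.5,223.7)),'barTop':((334,216),(357,224)),'barBot':((334,237),(356.3,236))}
for k,(a,b) in P.items():
    x,r=tri(ray('scene',a),ray('top',b)); print(k,x.round(4),round(r,4))
for z in(.115,.118): print([plane('top',p,z)[:2].round(4) for p in((293.3,200),(387,199.7),(294.3,217.3),(387.3,217.3))])
print(plane('top',(356.3,236.5),.048), plane('scene',(334,237),.048), plane('scene',(334,216),.118))
print('loupe',plane('top',(429,272),.04),'oil',plane('top',(442,231),.11))
E
```

```text
FLt [ 0.5919 -0.0331  0.1139] 0.0043
FRt [ 0.5884 -0.2502  0.1147] 0.0048
FLb [ 0.5908 -0.032   0.0007] 0.0024
FRb [ 0.5896 -0.2521 -0.001 ] 0.0043
barTop [ 0.5693 -0.1867  0.1051] 0.0131
barBot [ 0.5519 -0.182   0.0505] 0.0015
[array([ 0.6317, -0.0327]), array([ 0.6285, -0.2525]), array([ 0.5904, -0.0348]), array([ 0.5868, -0.252 ])]
[array([ 0.6311, -0.033 ]), array([ 0.6279, -0.2521]), array([ 0.59  , -0.0351]), array([ 0.5864, -0.2516])]
[ 0.55045455 -0.18268888  0.048     ] [ 0.55548331 -0.18386793  0.048     ] [ 0.54769899 -0.17774264  0.118     ]
loupe [ 0.46074038 -0.35978247  0.04      ] oil [ 0.55329984 -0.37849003  0.11      ]
```

Door corners come out at heights 0.114 and 0.000 with a width of 0.218, so they agree with the text. The hinge is at about (0.632,-0.033), the locker yaw about -0.015, and the handle bar at about (0.552,-0.183). I'll add a goal helper and move above the handle.

```bash
cat >> h.py <<'E'
def goal(p,yaw):
    s=manip.read_state(); R=Ro.from_rotvec(s['tool_rot']); G=Ro.from_euler('z',yaw)*Ro.from_euler('x',np.pi)
    print('shift',R.inv().apply(np.array(p)-s['tcp_pos']).round(4),'turn',(R.inv()*G).as_rotvec().round(4),'t',round(s['time'],2),'F',s['force'].round(1),'w',round(s['width'],4),'pos',s['tcp_pos'].round(4))
HG=np.array([.632,-.033]);Y0=-.015
def door(th,a=.150,b=.078):
    t=Y0-th; c,s=np.cos(t),np.sin(t); return HG+a*np.array([s,-c])+b*np.array([-c,-s])
E
python3 - <<'E'
from h import *
print(door(0)); goal([*door(0),.205],Y0)
E
```

```text
[ 0.55175886 -0.18181317]
shift [ 4.206e-01 -2.739e-01 -4.000e-04] turn [-1.100e-03  3.000e-04  4.578e-01] t 0.1 F [ 0.7 -0.3  0.1] w 0.0856 pos [ 0.289  -0.6095  0.2043]
```

```bash
python3 -m crank '0 0.04 -0.027 0 0 0 0.05;0 0.09 -0.058 0 0 0 0.1;0 0.14 -0.091 0 0 0 0.16;0 0.19 -0.124 0 0 0 0.22;0 0.24 -0.156 0 0 0 0.28;0 0.29 -0.189 0 0 0 0.34;0 0.34 -0.221 0 0 0 0.4;0 0.39 -0.254 0 0 0 0.44;0 0.42 -0.274 0 -0.001 0 0.458;0 0.4206 -0.274 0 -0.001 0 0.458' 60; python3 - <<'E'
from h import *
s,_=snap('wrist','w.png'); goal([*door(0),.08],Y0)
E
```

```text
time: 1.35
tcp_pos: [0.553, -0.1789, 0.2045]
tool_rot: [-3.141, 0.017, 0.0]
force: [-0.4, -1.0, -0.2]
width: 0.0855
gripper_force: 0.0
shift [-0.0003  0.0008  0.1246] turn [0.0007 0.0004 0.0022] t 1.4 F [-0.8 -0.6  0.7] w 0.0852 pos [ 0.5521 -0.181   0.2046]
```

View pics/w.png

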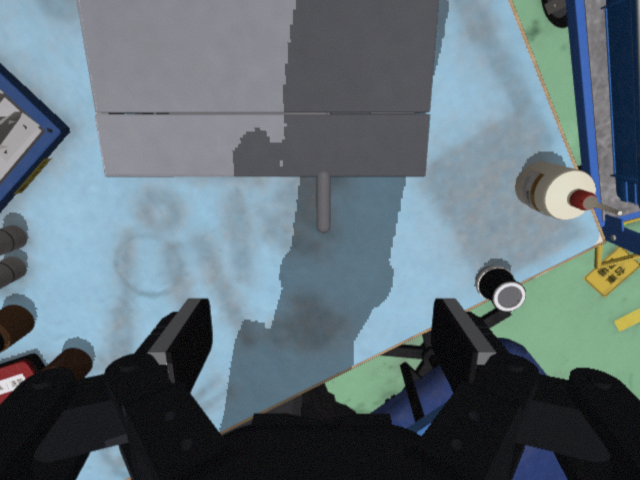

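The wrist view shows the post and bar centred at col 323, with the bar's end at row ~231. The door's front edge runs along row 176, from col 106 to 425, and the seam along row 113. I'll check these points on the plane z≈0.117.

```bash
python3 - <<'E'
from h import *
s=manip.read_state()
for p,z in(((323,231),.117),((323,225),.117),((106,176.5),.115),((425,176.5),.115),((99,113),.115),((429.5,113),.115)): print(p,plane('wrist',p,z,s).round(4))
E
```

```text
(323, 231) [ 0.5498 -0.1827  0.117 ]
(323, 225) [ 0.5543 -0.1828  0.117 ]
(106, 176.5) [ 0.5904 -0.0343  0.115 ]
(425, 176.5) [ 0.5873 -0.2533  0.115 ]
(99, 113) [ 0.6319 -0.0372  0.115 ]
(429.5, 113) [ 0.6289 -0.2535  0.115 ]
```

Everything agrees to within 1-2 mm. Descending and gripping.

```bash
python3 -m crank '0 0 0.001 0.04 0 0 0;0 0 0.0015 0.085 0 0 0;0 0 0.0015 0.118 0 0 0;0 0 0.0015 0.1246 0 0 0;1 0 0.0015 0.1246 0 0 0;1 0 0.0015 0.1246 0 0 0;1 0 0.0015 0.1246 0 0 0;1 0 0.0015 0.1246 0 0 0;1 0 0.0015 0.1246 0 0 0;1 0 0.0015 0.1246 0 0 0' 60; python3 - <<'E'
from h import *
for t in np.array([.1,.2,.35,.5,.65,.8,.95,1.1,1.2,1.3]): goal([*door(t),.08],Y0-t)
E
```

```text
time: 2.65
tcp_pos: [0.5524, -0.1803, 0.0812]
tool_rot: [-3.139, 0.02, -0.001]
force: [-3.9, 17.1, 15.0]
width: 0.007
gripper_force: 59.0
shift [-0.0151 -0.007   0.0012] turn [-0.0021 -0.0003  0.1024] t 2.65 F [-3.9 17.1 15. ] w 0.007 pos [ 0.5524 -0.1803  0.0812]
shift [-0.0288 -0.017   0.0012] turn [-2.100e-03 -2.000e-04  2.024e-01] t 2.65 F [-3.9 17.1 15. ] w 0.007 pos [ 0.5524 -0.1803  0.0812]
shift [-0.0472 -0.0344  0.0012] turn [-2.200e-03 -1.000e-04  3.524e-01] t 2.65 F [-3.9 17.1 15. ] w 0.007 pos [ 0.5524 -0.1803  0.0812]
shift [-0.0628 -0.0544  0.0013] turn [-2.200e-03  1.000e-04  5.024e-01] t 2.65 F [-3.9 17.1 15. ] w 0.007 pos [ 0.5524 -0.1803  0.0812]
shift [-0.0753 -0.0764  0.0013] turn [-2.200e-03  3.000e-04  6.524e-01] t 2.65 F [-3.9 17.1 15. ] w 0.007 pos [ 0.5524 -0.1803  0.0812]
shift [-0.0843 -0.1001  0.0014] turn [-2.200e-03  4.000e-04  8.024e-01] t 2.65 F [-3.9 17.1 15. ] w 0.007 pos [ 0.5524 -0.1803  0.0812]
shift [-0.0896 -0.1249  0.0014] turn [-2.200e-03  6.000e-04  9.524e-01] t 2.65 F [-3.9 17.1 15. ] w 0.007 pos [ 0.5524 -0.1803  0.0812]
shift [-0.0913 -0.1502  0.0015] turn [-2.1000e-03  8.0000e-04  1.1024e+00] t 2.65 F [-3.9 17.1 15. ] w 0.007 pos [ 0.5524 -0.1803  0.0812]
shift [-0.0902 -0.167   0.0015] turn [-2.1000e-03  9.0000e-04  1.2024e+00] t 2.65 F [-3.9 17.1 15. ] w 0.007 pos [ 0.5524 -0.1803  0.0812]
shift [-0.0875 -0.1837  0.0015] turn [-2.1000e-03  1.0000e-03  1.3024e+00] t 2.65 F [-3.9 17.1 15. ] w 0.007 pos [ 0.5524 -0.1803  0.0812]
```

```bash
python3 -m crank '1 -0.0037 -0.003 0 0 0 0.025;1 -0.0074 -0.0055 0 0 0 0.05;1 -0.0145 -0.01 0 0 0 0.1;1 -0.0282 -0.02 0 0 0 0.2;1 -0.0466 -0.0374 0 0 0 0.35;1 -0.0622 -0.0574 0 0 0 0.5;1 -0.0747 -0.0794 0 0 0 0.65;1 -0.0837 -0.103 0 0 0 0.8;1 -0.0837 -0.103 0 0 0 0.8;1 -0.0837 -0.103 0 0 0 0.8'; python3 - <<'E'
from h import *
print(door(.8))
for t in np.array([.8,.95,1.1,1.2]): goal([*door(t),.08],Y0-t)
print(manip.read_state()['joints'])
E
```

```text
time: 3.9
tcp_pos: [0.4704, -0.079, 0.0812]
tool_rot: [2.885, -1.244, 0.003]
force: [-2.5, -0.1, 11.7]
width: 0.0072
gripper_force: 60.8
[ 0.46934343 -0.07911766]
shift [-0.0006  0.0009  0.0012] turn [-0.0007 -0.002   0.0008] t 3.9 F [-2.5 -0.1 11.7] w 0.0072 pos [ 0.4704 -0.079   0.0812]
shift [-0.0222 -0.0125  0.0012] turn [-0.0009 -0.0019  0.1508] t 3.9 F [-2.5 -0.1 11.7] w 0.0072 pos [ 0.4704 -0.079   0.0812]
shift [-0.0414 -0.0289  0.0012] turn [-0.001  -0.0018  0.3008] t 3.9 F [-2.5 -0.1 11.7] w 0.0072 pos [ 0.4704 -0.079   0.0812]
shift [-0.0528 -0.0414  0.0011] turn [-0.0011 -0.0018  0.4008] t 3.9 F [-2.5 -0.1 11.7] w 0.0072 pos [ 0.4704 -0.079   0.0812]
[-0.01716629  0.26784176  0.05479349  2.15740396 -0.02082238  0.71492515
 -2.33357191]
```

```bash
python3 -m crank '1 -0.0105 -0.0063 0 0 0 0.05;1 -0.0216 -0.0134 0 0 0 0.1;1 -0.0315 -0.0214 0 0 0 0.13;1 -0.0408 -0.0298 0 0 0 0.15;1 -0.0468 -0.036 0 0 0 0.15;1 -0.0522 -0.0423 0 0 0 0.15;1 -0.0522 -0.0423 0 0 0 0.15;0.6 -0.0522 -0.0423 0 0 0 0.15;0.6 -0.0522 -0.0423 0 0 0 0.15;0.6 -0.0522 -0.0423 0 0 0 0.15' 20; python3 - <<'E'
from h import *
s=manip.read_state();print(s['joints'],door(1.2))
goal([.5,-.14,.22],-.015)
E
```

```text
time: 5.15
tcp_pos: [0.4649, -0.0124, 0.0802]
tool_rot: [2.782, -1.458, 0.001]
force: [0.1, 0.0, -0.0]
width: 0.0338
gripper_force: 0.0
[-0.15796606  0.25299861  0.05161715  2.18160951 -0.01842894  0.70694207
 -2.63000144] [ 0.46422431 -0.01213573]
shift [ 0.125   0.0438 -0.1396] turn [ 5.000e-04 -9.000e-04 -9.502e-01] t 5.15 F [ 0.1  0.  -0. ] w 0.0338 pos [ 0.4649 -0.0124  0.0802]
```

```bash
python3 -m crank '0.6 0 0 -0.05 0 0 0;0.6 0 0 -0.1 0 0 0;1 0.01 0.003 -0.14 0 0 -0.1;1 0.04 0.013 -0.14 0 0 -0.25;1 0.07 0.024 -0.14 0 0 -0.4;1 0.1 0.035 -0.14 0 0 -0.55;1 0.125 0.044 -0.14 0 0 -0.7;1 0.125 0.044 -0.14 0 0 -0.85;1 0.125 0.044 -0.14 0 0 -0.95;1 0.125 0.044 -0.14 0 0 -0.95'; python3 - <<'E'
from h import *
s,im=snap('wrist','w2.png');goal([.5,-.14,.22],-.015)
s,im2=snap('top','t2.png')
cv2.imwrite('pics/v2.png',np.hstack([cv2.resize(im,(480,360)),cv2.resize(im2[130:250,280:387],(320,360))])[:,:,::-1])
E
```

```text
time: 6.4
tcp_pos: [0.4996, -0.1402, 0.2202]
tool_rot: [3.141, -0.025, 0.0]
force: [0.1, 0.5, -0.0]
width: -0.0001
gripper_force: 0.0
shift [ 0.0004 -0.0002  0.0002] turn [ 0.0009 -0.0001 -0.0027] t 6.45 F [-0.1  0.   0.3] w -0.0 pos [ 0.4996 -0.1402  0.2202]
```

View pics/w2.png

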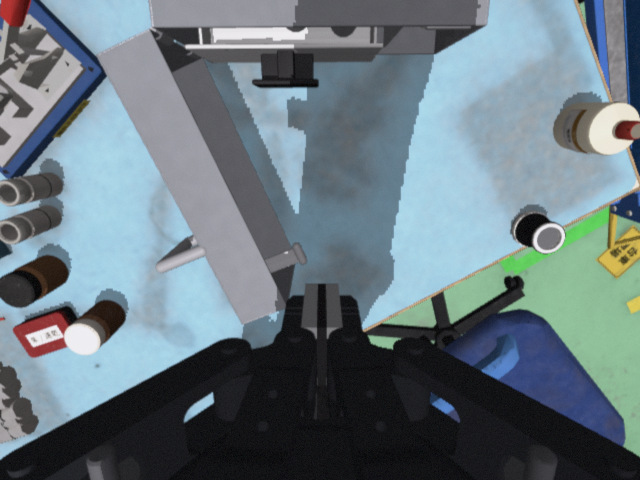

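The open door runs from (150,30) to (240,322). The black push pad is at cols 253-318, rows 79-87, in front of the tray. I'll locate it on z=0.098 and work out the door angle.

```bash
python3 - <<'E'
from h import *
s=manip.read_state()
im=cv2.imread('pics/w2.png'); cv2.imwrite('pics/pad.png',cv2.resize(im[30:110,140:340],(800,320),interpolation=cv2.INTER_CUBIC))
for p in((253,84),(318,84)): print(plane('wrist',p,.098,s).round(4))
for p in((105,52),(240,322),(278,315),(152,30)): print(plane('wrist',p,.115,s).round(4))
o=HG+(-.034)*np.array([1,Y0]); print('line pad front x',o)
E
```

```text
[ 0.5988 -0.0933  0.098 ]
[ 0.598  -0.1403  0.098 ]
[0.619  0.0007 0.115 ]
[ 0.4156 -0.0725  0.115 ]
[ 0.4214 -0.104   0.115 ]
[ 0.6315 -0.0325  0.115 ]
line pad front x [ 0.598   -0.03249]
```

View pics/pad.png

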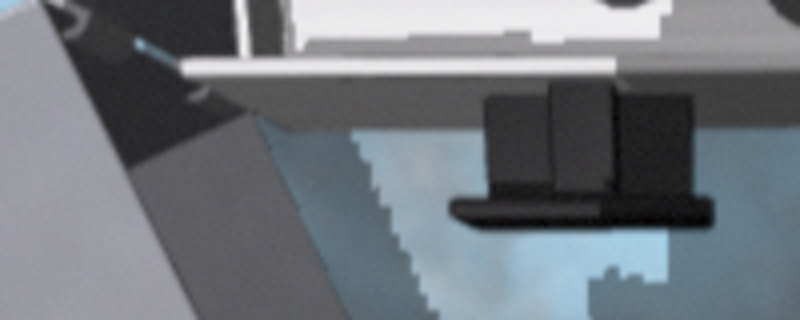

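Pad centre is at (0.598,-0.117), width 47 mm, which fits the text. The door angle is about 1.2. Descending in front of the pad.

```bash
python3 -m crank '1 0.03 -0.01 0 0 0 0;1 0.052 -0.02 0.03 0 0 0;1 0.052 -0.02 0.08 0 0 0;1 0.052 -0.02 0.125 0 0 0;1 0.052 -0.02 0.14 0 0 0;1 0.065 -0.02 0.14 0 0 0;1 0.075 -0.02 0.14 0 0 0;1 0.08 -0.02 0.14 0 0 0;1 0.08 -0.02 0.14 0 0 0;1 0.08 -0.02 0.14 0 0 0'
```

```text
time: 7.75
tcp_pos: [0.5799, -0.1215, 0.0806]
tool_rot: [3.141, -0.024, 0.001]
force: [-0.3, 0.2, 0.3]
width: -0.0002
gripper_force: 0.0
```

```bash
python3 -m crank '1 0.004 0 0 0 0 0;1 0.008 0 0 0 0 0;1 0.012 0 0 0 0 0;1 0.014 0 0 0 0 0;1 0.016 0 0 0 0 0;1 0.017 0 0 0 0 0;1 0.018 0 0 0 0 0;1 0.018 0 0 0 0 0;1 0.018 0 0 0 0 0;1 0.018 0 0 0 0 0'
```

```text
time: 9.0
tcp_pos: [0.598, -0.1218, 0.0803]
tool_rot: [3.141, -0.024, 0.0]
force: [0.1, -0.1, -0.5]
width: 0.0001
gripper_force: 0.0
```

No contact yet, so I'll look.

```bash
python3 - <<'E'
from h import *
s,im=snap('wrist','w3.png')
cv2.imwrite('pics/w3c.png',cv2.resize(im[100:400,180:480,::-1],(600,600)))
E
```

```text
(no output)
```

View pics/w3c.png

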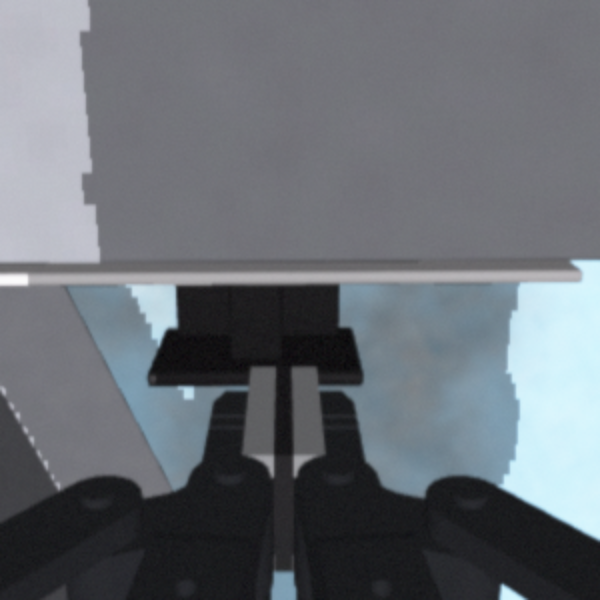

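```bash
python3 - <<'E'
from h import *
s=manip.read_state(); print(s['tcp_pos'])
for p in((255,290),(255,286),(361,286),(361,290),(270,266),(350,264)): print(p,plane('wrist',p,.098,s).round(4),plane('wrist',p,.07,s).round(4))
for v in(283,328): print('finger',plane('wrist',(315,v),.091,s),plane('wrist',(315,v),.072,s))
E
```

```text
[ 0.59794747 -0.12178027  0.08028503]
(255, 290) [ 0.6004 -0.093   0.098 ] [ 0.5872 -0.0875  0.07  ]
(255, 286) [ 0.6023 -0.0932  0.098 ] [ 0.5894 -0.0876  0.07  ]
(361, 286) [ 0.6015 -0.1397  0.098 ] [ 0.5885 -0.1427  0.07  ]
(361, 290) [ 0.5996 -0.1397  0.098 ] [ 0.5862 -0.1428  0.07  ]
(270, 266) [ 0.6116 -0.1003  0.098 ] [ 0.6005 -0.096   0.07  ]
(350, 264) [ 0.612  -0.1348  0.098 ] [ 0.6009 -0.1369  0.07  ]
finger [ 0.60012662 -0.11933662  0.091     ] [ 0.59150344 -0.11888286  0.072     ]
finger [ 0.57681432 -0.11884455  0.091     ] [ 0.56538874 -0.11833164  0.072     ]
```

The pad front is at x≈0.600, with the fingers' front just short of it. Pressing on in steps.

```bash
python3 -m crank '1 0.002 0 0 0 0 0;1 0.004 0 0 0 0 0;1 0.006 0 0 0 0 0;1 0.008 0 0 0 0 0;1 0.008 0 0 0 0 0;1 0.008 0 0 0 0 0;1 0.008 0 0 0 0 0;1 0.008 0 0 0 0 0;1 0.008 0 0 0 0 0;1 0.008 0 0 0 0 0'
```

```text
time: 10.3
tcp_pos: [0.606, -0.1219, 0.0803]
tool_rot: [3.141, -0.024, 0.0]
force: [0.7, 0.3, -0.1]
width: -0.0001
gripper_force: 0.0
```

```bash
python3 - <<'E'
from h import *
s,im=snap('wrist','w4.png'); old=cv2.imread('pics/w3.png')[:,:,::-1]
for u in(262,268,352): print(u,[int(x) for x in im[255:310:3,u].mean(1)],[int(x) for x in old[255:310:3,u].mean(1)])
for v in(265,275): print([int(x) for x in im[v,248:370:5].mean(1)])
cv2.imwrite('pics/w4c.png',cv2.resize(im[200:350,220:420,::-1],(800,600)))
E
```

```text
262 [171, 171, 212, 213, 214, 217, 216, 214, 210, 136, 33, 17, 16, 15, 16, 16, 24, 25, 87] [213, 215, 219, 201, 76, 17, 14, 16, 13, 17, 15, 30, 25, 140, 145, 143, 143, 143, 145]
268 [172, 169, 154, 156, 193, 197, 195, 199, 53, 14, 16, 18, 20, 18, 15, 19, 28, 32, 86] [120, 122, 153, 78, 14, 15, 12, 16, 19, 18, 21, 31, 23, 150, 141, 140, 138, 140, 136]
352 [178, 161, 141, 137, 134, 132, 136, 136, 26, 19, 17, 19, 21, 16, 22, 27, 23, 31, 34] [135, 131, 131, 35, 23, 9, 14, 17, 18, 9, 21, 40, 31, 127, 63, 28, 26, 27, 31]
[130, 210, 213, 213, 178, 25, 28, 27, 25, 22, 31, 30, 28, 22, 27, 28, 26, 26, 27, 29, 47, 134, 135, 132, 128]
[131, 135, 218, 214, 196, 26, 21, 25, 25, 26, 25, 28, 24, 26, 26, 26, 28, 29, 29, 27, 55, 137, 136, 130, 128]
```

View pics/w4c.png

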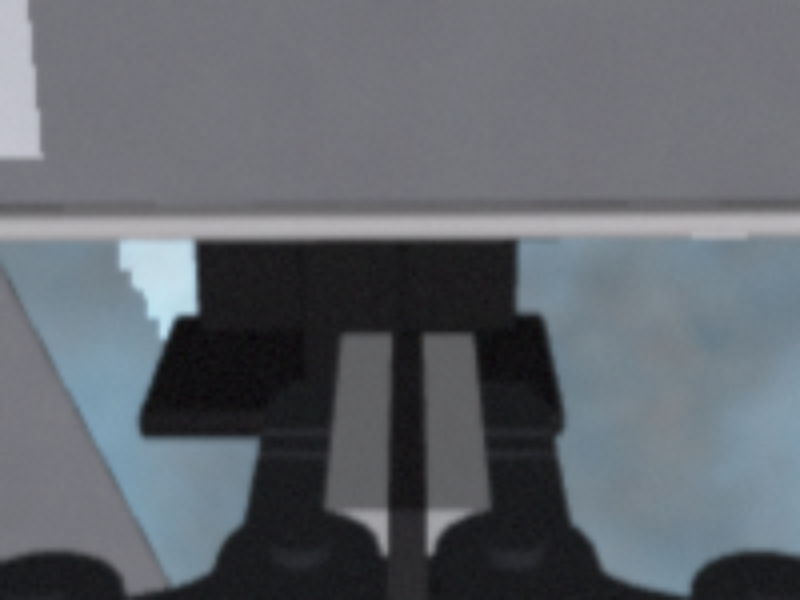

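```bash
python3 - <<'E'
from h import *
c=viewer.camera_params('wrist');I=np.linalg.inv(c['tool_from_camera'])
for p in((0,0,0),(0,0,.008),(.011,0,.008),(-.011,0,.008),(.011,0,-.03),(.011,0,-.06),(0,0,-.011)):
    q=I@[*p,1]; u=c['mtx']@q[:3]; print(p,(u[:2]/u[2]).round(1))
s=manip.read_state()
print(plane('wrist',(258,308),.098,s),plane('wrist',(268,279),.07,s), plane('wrist',(258,303),.098,s))
E
```

```text
(0, 0, 0) [320.4 277.9]
(0, 0, 0.008) [320.4 271.5]
(0.011, 0, 0.008) [320.4 251. ]
(-0.011, 0, 0.008) [320.5 291.3]
(0.011, 0, -0.03) [320.3 282.8]
(0.011, 0, -0.06) [320.1 321.2]
(0, 0, -0.011) [320.4 287.5]
[ 0.59960225 -0.0939217   0.098     ] [ 0.60128631 -0.09473587  0.07      ] [ 0.60207406 -0.09408269  0.098     ]
```

The picture shows the fingers drawn over the pad's back face. So the shut fingertips stand above the pad, higher than the nominal figure. I'll back off, go 25 mm lower (the body still clears the locker top at 0.115) and press again.

```bash
python3 -m crank '1 -0.025 0 0 0 0 0;1 -0.045 0 0 0 0 0;1 -0.045 0 0.015 0 0 0;1 -0.045 0 0.025 0 0 0;1 -0.035 0 0.025 0 0 0;1 -0.025 0 0.025 0 0 0;1 -0.018 0 0.025 0 0 0;1 -0.012 0 0.025 0 0 0;1 -0.012 0 0.025 0 0 0;1 -0.012 0 0.025 0 0 0'
```

```text
time: 11.6
tcp_pos: [0.5937, -0.1216, 0.0553]
tool_rot: [3.141, -0.024, -0.0]
force: [-4.2, 1.7, 0.8]
width: 0.0
gripper_force: 2.0
```

Contact at -4.2 N. Pressing to the stop.

```bash
python3 -m crank '1 0.002 0 0 0 0 0;1 0.004 0 0 0 0 0;1 0.006 0 0 0 0 0;1 0.008 0 0 0 0 0;1 0.01 0 0 0 0 0;1 0.01 0 0 0 0 0;1 0.01 0 0 0 0 0;1 0.01 0 0 0 0 0;1 0.01 0 0 0 0 0;1 0.01 0 0 0 0 0'
```

```text
time: 12.85
tcp_pos: [0.6035, -0.1217, 0.0553]
tool_rot: [3.141, -0.024, -0.001]
force: [-5.2, 2.2, 2.0]
width: 0.0002
gripper_force: 2.5
```

```bash
python3 -m crank '1 0.001 0 0 0 0 0;1 0.002 0 0 0 0 0;1 0.003 0 0 0 0 0;1 0.003 0 0 0 0 0;1 0.003 0 0 0 0 0;1 0.003 0 0 0 0 0;1 0.003 0 0 0 0 0;1 0.003 0 0 0 0 0;1 0.003 0 0 0 0 0;1 0.003 0 0 0 0 0'
```

```text
time: 14.1
tcp_pos: [0.6039, -0.1218, 0.0551]
tool_rot: [3.141, -0.025, -0.008]
force: [-21.7, 3.9, 16.1]
width: -0.0002
gripper_force: 10.9
```

At the stop (22 N). Backing off, raising, looking.

```bash
python3 -m crank '1 -0.01 0 0 0 0 0;1 -0.025 0 0 0 0 0;1 -0.045 0 0 0 0 0;1 -0.05 0 -0.04 0 0 0;1 -0.05 0 -0.09 0 0 0;1 -0.07 0.008 -0.14 0 0 0;1 -0.1 0.02 -0.165 0 0 0;1 -0.107 0.02 -0.165 0 0 0;1 -0.107 0.02 -0.165 0 0 0;1 -0.107 0.02 -0.165 0 0 0'; python3 - <<'E'
from h import *
s,im=snap('wrist','w5.png'); print(s['tcp_pos'],s['tool_rot'],s['force'])
cv2.imwrite('pics/w5c.png',cv2.resize(im[0:360,60:540,::-1],(800,600)))
for p,r in((door(1.2),-1.2),): goal([*p,.20],-.965); goal([*p,.20],-1.215+np.pi)
print(s['joints'])
E
```

```text
time: 15.35
tcp_pos: [0.4999, -0.1396, 0.2193]
tool_rot: [3.141, -0.023, -0.001]
force: [-0.3, -0.1, -0.0]
width: -0.0001
gripper_force: 0.0
[ 0.49987053 -0.13957919  0.21933955] [ 3.14081479e+00 -2.27479408e-02 -1.32787574e-03] [-0.2700293  -0.08375468 -0.02162715]
shift [-0.0375 -0.127   0.0193] turn [1.200e-03 7.000e-04 9.505e-01] t 15.4 F [ 1.1 -0.1  0.6] w 0.0 pos [ 0.4999 -0.1396  0.2193]
shift [-0.0375 -0.127   0.0193] turn [-6.0000e-04  1.4000e-03 -1.9411e+00] t 15.4 F [ 1.1 -0.1  0.6] w 0.0 pos [ 0.4999 -0.1396  0.2193]
[ 0.04813057  0.15598365  0.11121538  1.94015414 -0.01897007  1.04721268
 -1.41777688]
```

View pics/w5c.png

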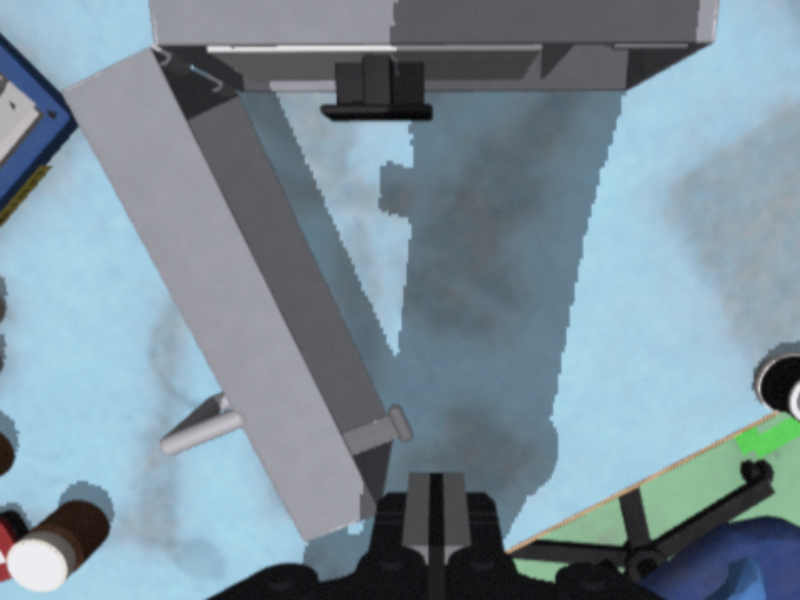

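The pad's front edge has moved in from row 87 to 70, about 11 mm, so the tray is latched. The bar's end is at about (160,267), a check on the handle position. Now moving back over the handle.

```bash
python3 - <<'E'
from h import *
s=manip.read_state()
print(plane('wrist',(162,266),.117,s),plane('wrist',(167,262),.117,s),'pad',plane('wrist',(290,70),.098,s))
E
python3 -m crank '0.5 -0.004 -0.014 0 0 0 0.1;0.5 -0.008 -0.028 0 0 0 0.22;0.5 -0.013 -0.045 0 0 0 0.36;0.5 -0.019 -0.064 0 0 0 0.5;0.5 -0.025 -0.085 0 0 0 0.64;0.5 -0.031 -0.105 0 0 0 0.78;0.5 -0.036 -0.12 0 0 0 0.9;0.5 -0.0375 -0.127 0 0 0 0.95;0.5 -0.0375 -0.127 0 0 0 0.95;0.5 -0.0375 -0.127 0 0 0 0.95' 60
python3 - <<'E'
from h import *
goal([*door(1.2),.065],-.965)
E
```

```text
[ 0.46683654 -0.01640149  0.117     ] [ 0.47008112 -0.02071465  0.117     ] pad [ 0.60752903 -0.11960544  0.098     ]
time: 16.65
tcp_pos: [0.4643, -0.0128, 0.2198]
tool_rot: [2.783, -1.456, 0.0]
force: [-0.7, -0.5, 0.4]
width: 0.0429
gripper_force: 0.0
shift [-0.0007 -0.0005  0.1548] turn [ 0.0009 -0.0007  0.001 ] t 16.65 F [-0.7 -0.5  0.4] w 0.0429 pos [ 0.4643 -0.0128  0.2198]
```

```bash
python3 -m crank '0.5 0 0 0.05 0 0 0;0.5 0 0 0.1 0 0 0;0.5 0 0 0.135 0 0 0;0.5 0 0 0.152 0 0 0;0.5 0 0 0.152 0 0 0;1 0 0 0.152 0 0 0;1 0 0 0.152 0 0 0;1 0 0 0.152 0 0 0;1 0 0 0.152 0 0 0;1 0 0 0.152 0 0 0' 40
python3 - <<'E'
from h import *
for th,y in((1.2,-.95),(1.1,-.95),(.95,-.9),(.8,-.8),(.65,-.65),(.5,-.5),(.35,-.35),(.2,-.2)): goal([*door(th),.065],y+Y0)
E
```

```text
time: 17.9
tcp_pos: [0.4641, -0.013, 0.069]
tool_rot: [2.782, -1.459, 0.001]
force: [-3.8, -1.4, 5.3]
width: 0.0096
gripper_force: 39.6
shift [-0.0006 -0.0006  0.004 ] turn [-0.     -0.0011 -0.001 ] t 17.9 F [-3.8 -1.4  5.3] w 0.0096 pos [ 0.4641 -0.013   0.069 ]
shift [0.0125 0.01   0.004 ] turn [-0.     -0.0011 -0.001 ] t 17.9 F [-3.8 -1.4  5.3] w 0.0096 pos [ 0.4641 -0.013   0.069 ]
shift [0.0341 0.0233 0.004 ] turn [-0.     -0.0011 -0.051 ] t 17.9 F [-3.8 -1.4  5.3] w 0.0096 pos [ 0.4641 -0.013   0.069 ]
shift [0.0574 0.0332 0.0041] turn [ 0.     -0.0011 -0.151 ] t 17.9 F [-3.8 -1.4  5.3] w 0.0096 pos [ 0.4641 -0.013   0.069 ]
shift [0.0819 0.0396 0.0041] turn [ 1.00e-04 -1.10e-03 -3.01e-01] t 17.9 F [-3.8 -1.4  5.3] w 0.0096 pos [ 0.4641 -0.013   0.069 ]
shift [0.1071 0.0422 0.0041] turn [ 2.00e-04 -1.00e-03 -4.51e-01] t 17.9 F [-3.8 -1.4  5.3] w 0.0096 pos [ 0.4641 -0.013   0.069 ]
shift [0.1324 0.041  0.0041] turn [ 3.00e-04 -1.00e-03 -6.01e-01] t 17.9 F [-3.8 -1.4  5.3] w 0.0096 pos [ 0.4641 -0.013   0.069 ]
shift [0.1573 0.0361 0.0042] turn [ 4.00e-04 -1.00e-03 -7.51e-01] t 17.9 F [-3.8 -1.4  5.3] w 0.0096 pos [ 0.4641 -0.013   0.069 ]
```

```bash
python3 -m crank '1 0.013 0.01 0 0 0 0;1 0.034 0.0235 0 0 0 -0.05;1 0.0575 0.0335 0 0 0 -0.15;1 0.0695 0.037 0 0 0 -0.225;1 0.082 0.04 0 0 0 -0.3;1 0.0945 0.0415 0 0 0 -0.375;1 0.1075 0.0425 0 0 0 -0.45;1 0.133 0.0415 0 0 0 -0.6;1 0.1577 0.0365 0 0 0 -0.75;1 0.1577 0.0365 0 0 0 -0.75'
python3 - <<'E'
from h import *
for th in(.2,.15,.1,.07,.05,.03,.01,0,-.01): goal([*door(th),.069],Y0-th)
E
```

```text
time: 19.15
tcp_pos: [0.5266, -0.1627, 0.0691]
tool_rot: [-3.123, 0.333, -0.006]
force: [5.1, 8.6, -1.7]
width: 0.0083
gripper_force: 41.5
shift [-0.0027  0.0008  0.0001] turn [-0.0009 -0.0036  0.0029] t 19.15 F [ 5.1  8.6 -1.7] w 0.0083 pos [ 0.5266 -0.1627  0.0691]
shift [0.0049 0.0045 0.0001] turn [-0.0008 -0.0037 -0.0471] t 19.15 F [ 5.1  8.6 -1.7] w 0.0083 pos [ 0.5266 -0.1627  0.0691]
shift [0.0127 0.0079 0.0001] turn [-0.0007 -0.0037 -0.0971] t 19.15 F [ 5.1  8.6 -1.7] w 0.0083 pos [ 0.5266 -0.1627  0.0691]
shift [0.0174 0.0097 0.0001] turn [-0.0007 -0.0037 -0.1271] t 19.15 F [ 5.1  8.6 -1.7] w 0.0083 pos [ 0.5266 -0.1627  0.0691]
shift [0.0206 0.0108 0.0001] turn [-0.0006 -0.0037 -0.1471] t 19.15 F [ 5.1  8.6 -1.7] w 0.0083 pos [ 0.5266 -0.1627  0.0691]
shift [0.0238 0.0119 0.0001] turn [-0.0006 -0.0037 -0.1671] t 19.15 F [ 5.1  8.6 -1.7] w 0.0083 pos [ 0.5266 -0.1627  0.0691]
shift [0.027  0.0129 0.0002] turn [-0.0006 -0.0037 -0.1871] t 19.15 F [ 5.1  8.6 -1.7] w 0.0083 pos [ 0.5266 -0.1627  0.0691]
shift [0.0287 0.0134 0.0002] turn [-0.0005 -0.0037 -0.1971] t 19.15 F [ 5.1  8.6 -1.7] w 0.0083 pos [ 0.5266 -0.1627  0.0691]
shift [0.0303 0.0139 0.0002] turn [-0.0005 -0.0037 -0.2071] t 19.15 F [ 5.1  8.6 -1.7] w 0.0083 pos [ 0.5266 -0.1627  0.0691]
```

```bash
python3 -m crank '1 0.0075 0.003 0 0 0 -0.05;1 0.0155 0.006 0 0 0 -0.1;1 0.02 0.008 0 0 0 -0.13;1 0.0235 0.009 0 0 0 -0.15;1 0.0265 0.01 0 0 0 -0.17;1 0.0295 0.011 0 0 0 -0.19;1 0.0315 0.0116 0 0 0 -0.2;1 0.033 0.012 0 0 0 -0.2;1 0.0335 0.012 0 0 0 -0.2;1 0.0335 0.012 0 0 0 -0.2' 60
python3 - <<'E'
from h import *
goal([*door(0),.069],Y0)
E
```

```text
time: 20.4
tcp_pos: [0.5529, -0.1802, 0.069]
tool_rot: [-3.141, 0.022, 0.003]
force: [-12.2, 12.0, 10.7]
width: 0.0083
gripper_force: 61.0
shift [-0.0011  0.0016  0.    ] turn [-0.0008  0.0019  0.001 ] t 20.4 F [-12.2  12.   10.7] w 0.0083 pos [ 0.5529 -0.1802  0.069 ]
```

```bash
python3 -m crank '1 0.001 0 0 0 0 0;1 0.002 -0.001 0 0 0 0;1 0.003 -0.001 0 0 0 0;1 0.003 -0.001 0 0 0 0;1 0.003 -0.001 0 0 0 0;1 0.003 -0.001 0 0 0 0;1 0 -0.001 0 0 0 0;1 -0.002 -0.001 0 0 0 0;1 -0.002 -0.001 0 0 0 0;1 -0.002 -0.001 0 0 0 0'
```

```text
time: 21.65
tcp_pos: [0.553, -0.1802, 0.0692]
tool_rot: [3.141, -0.022, 0.003]
force: [2.4, 5.1, -2.4]
width: 0.0077
gripper_force: 58.8
```

The handle no longer moves, so the door is shut. Releasing, raising and checking.

```bash
python3 -m crank '0.4 0 0 0 0 0 0;0.4 0 0 0 0 0 0;0.4 0 0 0 0 0 0;0.4 0 0 0 0 0 0;0.4 0 0 -0.03 0 0 0;0.4 0 0 -0.08 0 0 0;0.4 0 0 -0.12 0 0 0;0.4 0 0 -0.137 0 0 0;0.4 0 0 -0.137 0 0 0;0.4 0 0 -0.137 0 0 0'; python3 - <<'E'
from h import *
s,im=snap('wrist','w6.png'); old=cv2.imread('pics/w.png'); print(s['tcp_pos'],s['force'])
cv2.imwrite('pics/w6c.png',np.vstack([im[90:300,80:460,::-1],old[90:300,80:460]]))
E
```

```text
time: 22.9
tcp_pos: [0.5514, -0.1807, 0.2039]
tool_rot: [3.141, -0.024, -0.003]
force: [0.0, 0.0, -0.3]
width: 0.0509
gripper_force: 0.0
[ 0.55136531 -0.18072692  0.2039099 ] [ 0.04889731  0.03746251 -0.30898006]
```

View pics/w6c.png

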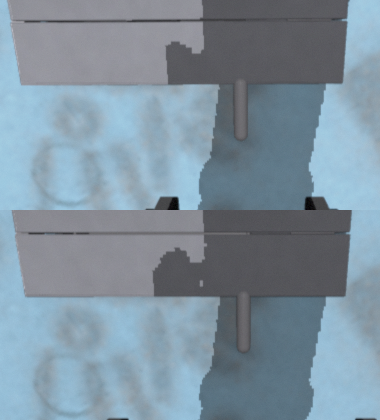

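The door edge and seam look the same as at the start: parallel, with no gap at the free side. The hand is clear, so I'm handing in.

```bash
python3 -c "
from cell import manip
print(manip.hand_in())"
```

```text
the job is handed in; nothing more can be done
None
```

I handed in the job at 22.9 s: the tray was pressed to its stop and looked latched about 11 mm in, the door looked fully shut in its catch, and the arm was clear; the hand-in returned no verdict.

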